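Set the heel stop of the last jig to its middle size

TASK

Set the sprung heel stop of the shoe-last jig to its middle size: with a fingertip push the blue upright plate along its bed towards the cork-faced toe cradle until the first tooth of the slide has gone past the brass stop pin, but not so far that the second tooth passes it too, then let go so that the slide springs back and rests latched on the pin at the green mark. Only push: do not grip the plate, do not touch the pin, and leave the two loose shoe lasts where they stand. Finish with the hand clear of everything.

Things in the scene. Friction and masses are not known exactly. Their poses are not given: they have to be found in the camera images.
- jig: Grey bed 360 x 110 x 18 mm, blue plate (heel stop) at its near end, green toe cradle with cork faces (about 90 mm high) at the other. Origin on the bench under the push face at rest; x runs along the bed from plate to cradle (push direction), y left, z up. Bed spans x 0 to 360 mm. Marks on the -y rail at x 75, 115, 155 mm: white rest, green middle, red far; a black line on the slide points at them.
- push_face (a point): Middle of the push face of the blue plate, 65 mm above the bench; the face looks to the jig's -x. The plate is 76 mm wide (y), 12 mm thick (from this face to +x) and stands from 24 to 98 mm above the bench. It moves with the slide; axes as the jig's.
- heel_stop (a joint): Slide travel along jig +x, m: 0 rest, 0.040 latched at middle (green), 0.080 latched far (red), 0.090 end. A spring returns it: 5 N at 0, 9 N at 0.08; the ramp of a tooth adds up to 3 N. Teeth on its +y side pass the pin in turn: let go below about 0.039 and it runs back to 0; from 0.045 to 0.070 it springs back and latches at 0.040; past about 0.076 the second tooth catches for good.
- stop_pin (a joint): The sprung brass stop pin, m along jig +y: 0 is fully home against the slide, up to 0.009 when a tooth lifts it out. It works by itself. It runs in a black housing at jig x 132 to 168, y 51 to 81 mm, 50 mm high.
- pin_knob (a point): Outer end of the stop pin's brass knob (18 mm diameter), 32 mm above the bench, at jig x 150 mm, y 97 mm. Not to be touched.
- last_a_center (a point): Beige shoe last, loose, 260 mm long, 86 mm wide, 98 mm high at the heel, standing beside the jig, on its -y or its +y side, toe (its x axis) towards the robot. This point lies in its middle, 35 mm above the bench. To be left alone.
- last_b_center (a point): Cream-white shoe last, loose, of the same shape and size, on the other side of the jig; point in its middle, 35 mm above the bench. To be left alone.

How it is judged (in metres and radians):
On the way, in this order (a step that is already met when the one before it is completed fails the run):
1. the fingers have pushed the slide past the first tooth (value of joint heel_stop above 0.0395 m and contact force between the fingers and heel_stop above 0.5 N), for 0.05 s.
2. let go, the slide has sprung back onto the stop pin at the middle (value of joint heel_stop between 0.037 and 0.043 m and value of joint stop_pin below 0.003 m and contact force between each of the arm, the fingers and heel_stop below 0.1 N), for 0.2 s.
At the end, for the whole second after the job is handed in: The slide rests on the stop pin at its middle position (travel 37 to 43 mm), the pin home to within 3 mm, the slide still; both lasts within 15 mm of where they stood (value of joint heel_stop between 0.037 and 0.043 m and value of joint stop_pin below 0.003 m and velocity of joint heel_stop between -0.01 and 0.01 m/s and distance of each of last_a_center, last_b_center from where it was at the start of the episode below 0.015 m); the robot touches nothing.
It fails at once if the slide was pushed so far that the second tooth passed the pin (value of joint heel_stop above 0.079 m).
It fails at once if the heel stop was gripped between the fingers (x of the grasp point in the frame of push_face between 0.001 and 0.011 m and z of the grasp point in the frame of push_face below 0.032 m and contact force between the fingers and heel_stop above 0.5 N).
It fails at once if the stop pin was touched (contact force between any of the fingers, the arm and stop_pin above 0.5 N).
It fails at once if a shoe last was moved or lifted (distance of any of last_a_center, last_b_center from where it was at the start of the episode above 0.02 m).
It also fails if it takes over 35 s, if anything falls off the work surface, if the arm or the gripper's body presses on something with over 40 N, if the wrist force passes 120 N, or if a joint passes its speed limit or range.

ROBOT

A 7-joint arm with a two-finger parallel gripper is mounted at the origin on the work surface. World frame = base frame: x ahead of the robot, y to its left, z up, the work surface at z = 0. Lengths are in m, angles in degrees, forces in N, time in s.
With the tool pointing down it reaches from about 0.425 to 0.875 m from the base axis. Payload 4.7 kg.
Tool frame: the origin (TCP) lies at the very end of the fingers, on their centre line; the grasp point (between the pads) lies 19 mm behind it; z points along the fingers, y is the line along which they close (so a half turn about z gives the same grasp; the last joint's range is limited). The gripper opens to 87 mm and grips with 3 to 60 N. Pads are 19 mm wide; open, the fingers measure 117 mm over their backs; the gripper's body (75 mm by 190 mm) begins 51 mm behind the grasp point.
Start: joints at [65.094, 18.392, -4.016, 83.108, 1.295, 78.541, -3.26], TCP at [0.282, -0.586, 0.223] pointing down, gripper open.
Joint ranges: [-163.93, 163.93], [-17.29, 119.83], [-79.2, 71.16], [3.27, 140.29], [-89.18, 269.18], [5.43, 117.66], [-154.24, 154.24]. Speed limits (degrees/s): [147.25, 147.25, 180, 180, 180, 180, 180].

INTERFACE

Orientations are given as [roll, pitch, yaw] about the fixed x, y, z axes, in that order (R = Rz(yaw) Ry(pitch) Rx(roll)).
In Python, from cell import get_obs, eyes, env gives the robot as it stands.
- The arm moves only by the tool servo_tool, never from a script. Its argument "series" is a list that holds one entry, the list of rows, each a list of 7 numbers: the shift along the tool's x, y, z in units of 300 mm (1.0 is 300 mm), then the turn, a rotation vector about the tool's x, y, z in units of pi rad (1.0 is pi rad), then the opening, from 0 (shut) to 1 (fully open). In form: [[[tx, ty, tz, wx, wy, wz, gripper], ...]]. A call has 1 to 12 rows; each row is the pose to reach, as a shift and turn from the pose commanded when the call began, along the tool's axes at that moment, turning the shorter way round; what a row does not reach only later rows make up. A row lasts 1/12 s, in which the tool goes at most 41.7 mm and 7.16 degrees, less where a joint would pass 70% of its speed; a pose out of reach is approached as far as the arm can. A call with a number of a shift or a turn outside -1 to 1 is refused whole. A call with a gripper value outside its range is refused whole. The fingers move at their own pace and stop on an object; "grip_force" is the grip in N (left out, the last holds). Time passes only in rows, so rows that repeat a pose let the fingers close. It gives the time, the measured TCP pose, the force, the opening and the grip force at its end, in the units of the state.
- get_obs(): the state, without advancing time (a new reading comes with each control period).
- eyes.read_camera(name): name is "scene" or "top"; returns a dict with "frame" (480x640x3 uint8, red, green, blue), "depth" (480x640 float32, m along the optical axis (not along the pixel's ray), 0 where there is no reading), "fx", "fy", "cx", "cy" (pixels), "origin" and "rotation" of the camera in the world. Camera axes: x right, y down, z forward; pixel columns grow to the right and rows downward; lengths in m; the calibration is good to about 2 mm. A picture is of the moment at which its call begins.
- env.sign_off(): hands the job in; it is judged then, once.
The state is a dict: "time_s": time; "qpos": joint angles; "joint_velocities": joint speeds; "effort": joint torques, N m; "tool_pos": TCP position; "tool_rot": TCP orientation; "force": force on the tool from outside, world axes, zero at the start; "wrist_torque": the same for the moment, N m; "grip_width": finger opening in m; "grasp_force": force on a finger pad.
Only numpy, scipy, OpenCV 4.12 (cv2) and the standard library are available. Lean on these libraries where they do the work, as an engineer would, in place of code of your own. Each camera call takes 0.05 s, during which the arm holds its last target. There are 200 camera calls.

## Working session

There is one attempt and no reset: what is moved stays moved. The work goes in short steps, Python scripts to look and compute and a tool call to move; the robot and the scene stay as the last step left them, time stands still between calls to the robot, and variables do not carry over. Pictures are saved under pics/ and viewed, at most 10 in all, crops included, and the job is handed in when it is done.

Besides the shell and the picture viewer there is one more tool, called as name([rows], argument=value, ...), one row to a line, values as JSON. servo_tool: Moves the arm, as the interface text tells. Shifts and turns lie within -1 to 1; 1 stands for 300 mm of shift or pi rad of turn. Its arguments: {"type":"object","properties":{"series":{"type":"array"},"grip_force":{"type":"number"}},"required":["series"]}

```bash
mkdir -p pics
python3 - <<'E'
from cell import get_obs, eyes, env
import cv2,numpy as np
o=get_obs();print(o['time_s'],o['tool_pos'],o['tool_rot'],o['grip_width'],o['force'])
for n in("scene","top"):
    c=eyes.read_camera(n);np.savez(f'{n}.npz',**c)
    cv2.imwrite(f'pics/{n}0.png',c['frame'][...,::-1]);print(n,c['origin'],c['rotation'],c['fx'],c['cx'],c['cy'])
E
```

```text
0.0 [ 0.28170732 -0.58516406  0.22147968] [-1.79892194e+02  8.98556779e-03  2.57141224e+01] 0.08675228931080095 [-0.53594911  0.33045913  0.00554993]
scene [1.25749878 0.10986075 0.78685425] [-135.3373651    -1.20150853   97.71230927] 622.460991836147 327.66096614996985 238.99569959652956
top [0.40969414 0.04544755 0.92353488] [-170.45882823    0.5844869   -89.05697573] 527.1109004672953 324.76052271000356 238.55154111616685
```

View pics/top0.png

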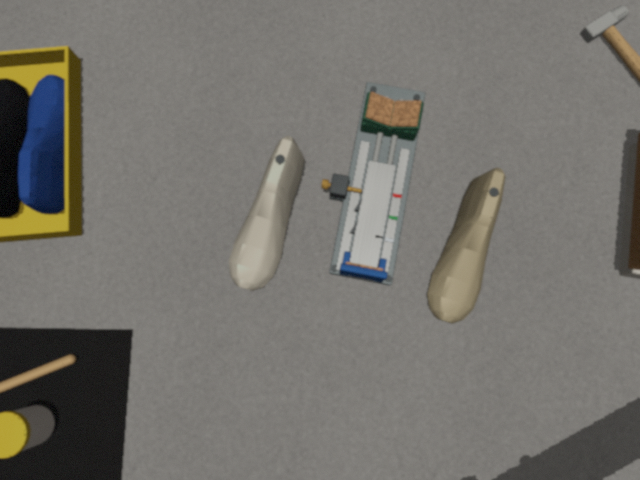

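View pics/scene0.png

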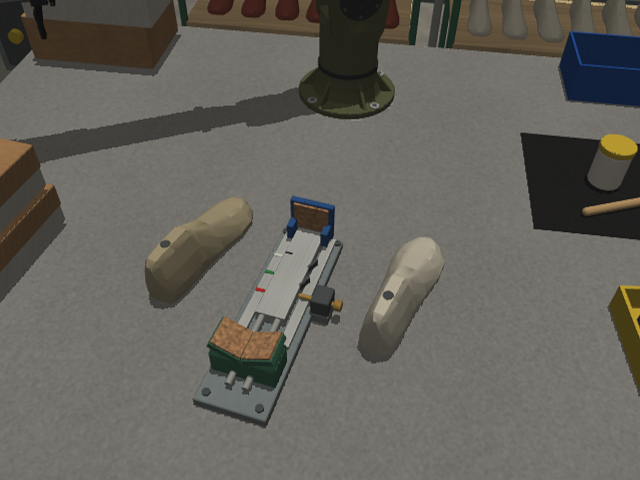

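The top view shows the jig from the plate at (364,268) to the cradle at (393,112), with the pin knob at (326,185) and the lasts at (268,215) and (465,245). Up in the image is world +x. Next I'll measure the plate and bed.

```bash
cat > h.py <<'E'
import numpy as np,cv2
from scipy.spatial.transform import Rotation as R
def pts(c):
    v,u=np.mgrid[:480,:640];d=c['depth']
    p=np.stack([(u-c['cx'])/c['fx']*d,(v-c['cy'])/c['fy']*d,d],-1)
    return p@R.from_euler('xyz',c['rotation'],degrees=True).as_matrix().T+c['origin']
def blue(c,P):
    f=c['frame'].astype(int)
    return (f[...,2]>f[...,0]+40)&(f[...,2]>f[...,1]+25)&(P[...,0]>.2)&(P[...,0]<.9)&(abs(P[...,1])<.22)&(c['depth']>0)
def col(f,n):
    h=cv2.cvtColor(f,cv2.COLOR_RGB2HSV);H,S,V=cv2.split(h)
    return {'red':((H<8)|(H>172))&(S>150)&(V>100),'green':(H>45)&(H<85)&(S>120)&(V>90)}[n]
E
python3 - <<'E'
from h import *
for n in('top','scene'):
    c=dict(np.load(n+'.npz'));P=pts(c);m=blue(c,P);p=P[m]
    print(n,len(p),p.min(0),p.max(0))
    t=p[p[:,2]>.085];r=cv2.minAreaRect((t[:,:2]*1000).astype('float32'));print(' plate top',len(t),np.median(t[:,2]),r,cv2.boxPoints(r).tolist())
    # bed: points at z .012-.030 close to jig
    b=(P[...,2]>.011)&(P[...,2]<.03)&(P[...,0]>.3)&(P[...,0]<.8)&(P[...,1]>-.12)&(P[...,1]<.05)
    b=cv2.morphologyEx(b.astype('uint8'),cv2.MORPH_OPEN,np.ones((3,3)))
    k,l,s,_=cv2.connectedComponentsWithStats(b);i=1+np.argmax(s[1:,4]);q=P[l==i]
    r=cv2.minAreaRect((q[:,:2]*1000).astype('float32'));print(' bed',s[i],r,cv2.boxPoints(r).round().tolist())
    for k in('red','green'):
        g=col(c['frame'],k)&(P[...,0]>.3)&(P[...,0]<.8)&(abs(P[...,1])<.2)&(P[...,2]<.045);print(k,g.sum(),np.median(P[g],0))
    # lasts extents
    hi=(P[...,2]>.02)&(P[...,2]<.11)&(P[...,0]>.25)&(P[...,0]<.85)
    for s_,y in(('+',(P[...,1]>.07)&(P[...,1]<.25)),('-',(P[...,1]<-.12)&(P[...,1]>-.3))):
        q=P[hi&y];print(' last',s_,q.min(0),q.max(0))
E
```

```text
top 452 [ 0.48706344 -0.04335664  0.05640221] [0.53270504 0.02986941 0.10063978]
 plate top 335 0.09681345710298395 ((498.1805114746094, -5.699409484863281), (73.0322265625, 12.294044494628906), 79.14833068847656) [[485.26861572265625, -40.40525817871094], [497.34283447265625, -42.719818115234375], [511.0924072265625, 29.006439208984375], [499.0181884765625, 31.320999145507812]]
 bed [ 379  138   38  147 2341] ((617.3157958984375, -63.861473083496094), (37.232688903808594, 266.7333984375), 80.08443450927734) [[483.0, -59.0], [745.0, -105.0], [752.0, -68.0], [489.0, -23.0]]
red 11 [ 0.63841083 -0.06762902  0.02784692]
green 5 [ 0.59900186 -0.06053838  0.02671764]
 last + [0.47337566 0.09764941 0.02000722] [0.72297465 0.21864631 0.10091123]
 last - [ 0.42315077 -0.24145706  0.02004863] [ 0.67358815 -0.12541366  0.10175161]
scene 324 [ 0.48970631 -0.0432081   0.05570705] [0.53588908 0.03160306 0.10131733]
 plate top 199 0.09804072488378246 ((500.4145812988281, -4.371891021728516), (73.07308959960938, 12.269210815429688), 80.86750793457031) [[488.5587158203125, -39.47162628173828], [500.67242431640625, -41.418968200683594], [512.2704467773438, 30.72784423828125], [500.15673828125, 32.67518615722656]]
 bed [ 277  297   54   89 1426] ((719.71533203125, -0.8333396911621094), (60.89987564086914, 153.22267150878906), 71.93766784667969) [[637.0, -6.0], [783.0, -54.0], [802.0, 4.0], [656.0, 52.0]]
red 23 [ 0.63908634 -0.06597677  0.02763375]
green 18 [ 0.60018555 -0.05910063  0.02699655]
 last + [0.47349381 0.09765858 0.02004159] [0.7266402  0.22114558 0.1028496 ]
 last - [ 0.42373886 -0.24795391  0.02002843] [ 0.67712764 -0.12456285  0.1012233 ]
```

servo_tool([
  [[0.2,-0.16,0,0,0,0.05,0],[0.4,-0.32,0,0,0,0.08,0],[0.6,-0.48,0,0,0,0.12,0],[0.75,-0.6,0,0,0,0.16,0],[0.827,-0.656,0,0,0,0.198,0],[0.827,-0.656,0,0,0,0.198,0],[0.827,-0.656,0,0,0,0.198,0],[0.827,-0.656,0,0,0,0.198,0],[0.827,-0.656,0,0,0,0.198,0],[0.827,-0.656,0,0,0,0.198,0]],
], grip_force=10)

```text
time_s: 0.93
tool_pos: [0.421, -0.2986, 0.2224]
tool_rot: [180.0, 0.0, -9.7]
force: [-0.9, -0.8, 0.5]
grip_width: 0.0284
grasp_force: 0.0
```

servo_tool([
  [[-0.01,-0.13,0,0,0,0,0],[-0.02,-0.26,0,0,0,0,0],[-0.03,-0.39,0,0,0,0,0],[-0.04,-0.52,0,0,0,0,0],[-0.05,-0.65,0,0,0,0,0],[-0.06,-0.78,0,0,0,0,0],[-0.07,-0.9,0,0,0,0,0],[-0.076,-1.0,0,0,0,0,0],[-0.076,-1.0,0,0,0,0,0],[-0.076,-1.0,0,0,0,0,0],[-0.076,-1.0,0,0,0,0,0]],
])

```text
time_s: 1.85
tool_pos: [0.4494, -0.0032, 0.2223]
tool_rot: [180.0, 0.0, -10.1]
force: [-0.8, -0.9, -0.2]
grip_width: 0.0002
grasp_force: 0.0
```

servo_tool([
  [[0,-0.022,0.1,0,0,0,0],[0,-0.022,0.2,0,0,0,0],[0,-0.022,0.3,0,0,0,0],[0,-0.022,0.4,0,0,0,0],[0,-0.022,0.5,0,0,0,0],[0,-0.022,0.54,0,0,0,0],[0,-0.022,0.557,0,0,0,0],[0,-0.022,0.557,0,0,0,0],[0,-0.022,0.557,0,0,0,0]],
])

```text
time_s: 2.6
tool_pos: [0.4512, 0.0041, 0.056]
tool_rot: [180.0, -0.0, -10.0]
force: [0.5, -0.5, 1.0]
grip_width: 0.0004
grasp_force: 0.0
```

Run:
```python
from cell import get_obs, eyes
from h import *
o=get_obs();print(o['tool_pos'],o['tool_rot'],o['force'])
c=eyes.read_camera('scene');P=pts(c);m=blue(c,P);p=P[m];t=p[p[:,2]>.085];print(len(t),np.median(t,0))
cv2.imwrite('pics/s1.png',cv2.resize(c['frame'][150:330,200:440,::-1],(720,540)))
```

```text
[0.45118567 0.00406512 0.05598917] [ 1.79998533e+02 -4.09277050e-02 -1.00481148e+01] [ 0.50820497 -0.4820362   0.97293782]
12 [ 0.49632263 -0.02057498  0.09822399]
```

View pics/s1.png

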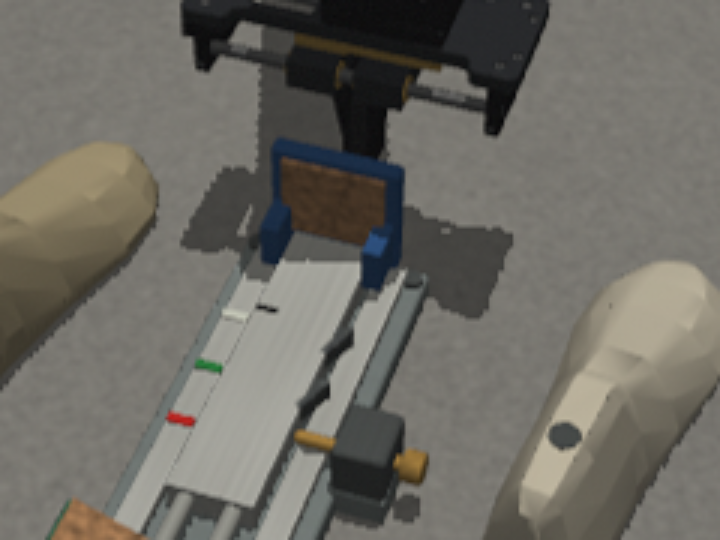

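The fingertip stands behind the plate and centred on it, with the hand clear of both lasts. The slide is at rest, its black line at the white mark (crop 265,307). I'll push to about 20 mm travel first to find the contact point.

servo_tool([
  [[0.04,0,0,0,0,0,0],[0.08,0,0,0,0,0,0],[0.1,0,0,0,0,0,0],[0.12,0,0,0,0,0,0],[0.14,0,0,0,0,0,0],[0.16,0,0,0,0,0,0],[0.18,0,0,0,0,0,0],[0.18,0,0,0,0,0,0],[0.18,0,0,0,0,0,0]],
])

```text
time_s: 3.4
tool_pos: [0.5021, -0.0042, 0.0557]
tool_rot: [179.9, 0.2, -9.9]
force: [-4.9, 0.7, 3.6]
grip_width: 0.0003
grasp_force: 2.7
```

Run:
```python
from cell import get_obs, eyes
from h import *
o=get_obs();print(o['tool_pos'],o['tool_rot'],o['force'])
c=eyes.read_camera('scene');P=pts(c);m=blue(c,P);p=P[m]
u=np.array([.985,-.174,0]);f=np.array([.4933,-.004,0])
c0=dict(np.load('scene.npz'));P0=pts(c0);
print('tcp x',(o['tool_pos']-f)@u)
for q in(P0[blue(c0,P0)],p):
    s=(q-f)@u;print(len(s),np.percentile(s,[2,50,98,100]))
cv2.imwrite('pics/s2.png',cv2.resize(c['frame'][150:330,200:440,::-1],(720,540)))
```

```text
[ 0.50205886 -0.00416242  0.05568399] [179.93031297   0.21242702  -9.93717706] [-4.87835666  0.71099315  3.63057583]
tcp x 0.008655740114490038
324 [0.00214114 0.00985098 0.03613891 0.03728349]
32 [0.02290308 0.02665601 0.0396765  0.0397062 ]
```

View pics/s2.png

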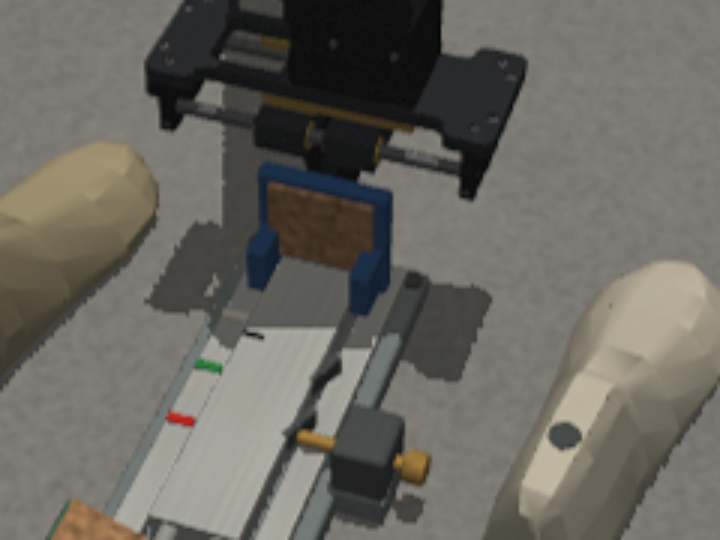

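The black line has moved to (254,335) in the crop, about halfway from white to green. That is about 20 mm of travel, which fits the TCP reading plus a finger half-width of about 11 mm. I'll push 38 mm more, to about 57 mm, in small steps.

servo_tool([
  [[0.015,0,0,0,0,0,0],[0.03,0,0,0,0,0,0],[0.045,0,0,0,0,0,0],[0.06,0,0,0,0,0,0],[0.075,0,0,0,0,0,0],[0.09,0,0,0,0,0,0],[0.105,0,0,0,0,0,0],[0.115,0,0,0,0,0,0],[0.125,0,0,0,0,0,0],[0.125,0,0,0,0,0,0],[0.125,0,0,0,0,0,0]],
])

```text
time_s: 4.37
tool_pos: [0.538, -0.0106, 0.0554]
tool_rot: [179.9, 0.3, -9.9]
force: [-8.3, 0.9, 4.5]
grip_width: 0.0005
grasp_force: 3.8
```

Run:
```python
from cell import get_obs, eyes
from h import *
o=get_obs();print(o['tool_pos'],o['tool_rot'],o['force'])
c=eyes.read_camera('scene')
u=np.array([.985,-.174,0]);f=np.array([.4933,-.004,0])
print('tcp x',(o['tool_pos']-f)@u)
cv2.imwrite('pics/s3.png',cv2.resize(c['frame'][150:330,200:440,::-1],(720,540)))
```

```text
[ 0.53797659 -0.01058701  0.05542191] [179.90841073   0.32261827  -9.94096395] [-8.32913477  0.90064448  4.51546564]
tcp x 0.04515258281445142
```

View pics/s3.png

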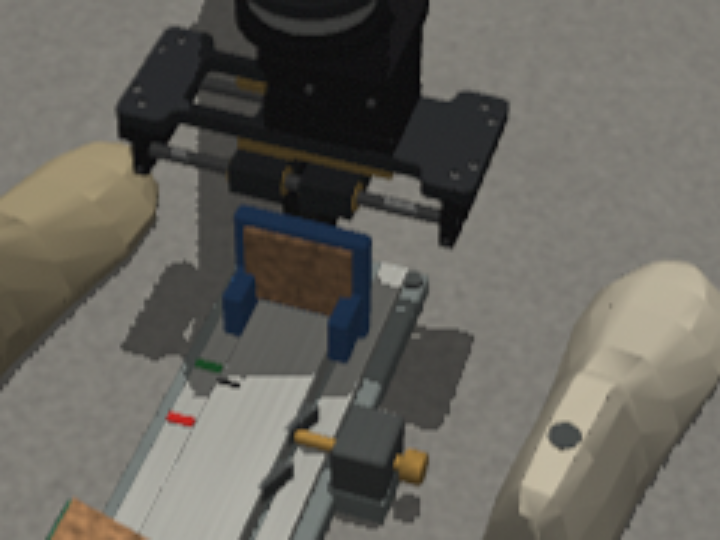

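One tooth has passed the pin (crop 275,480) and the second is still short of it at (303,420). The black line is just past the green mark, at about 56 mm. Now I'll back off and rise.

servo_tool([
  [[-0.02,0,0,0,0,0,0],[-0.04,0,0,0,0,0,0],[-0.06,0,0,0,0,0,0],[-0.09,0,0,0,0,0,0],[-0.13,0,0,0,0,0,0],[-0.17,0,0,0,0,0,0],[-0.21,0,0,0,0,0,0],[-0.21,0,-0.1,0,0,0,0],[-0.21,0,-0.2,0,0,0,0],[-0.21,0,-0.3,0,0,0,0],[-0.21,0,-0.4,0,0,0,0],[-0.21,0,-0.4,0,0,0,0]],
])

```text
time_s: 5.42
tool_pos: [0.4828, 0.0005, 0.1822]
tool_rot: [-180.0, -0.7, -9.9]
force: [0.8, 0.4, 0.7]
grip_width: -0.0
grasp_force: 0.0
```

Run:
```python
from cell import get_obs, eyes
from h import *
o=get_obs();print(o['tool_pos'],o['tool_rot'],o['force'])
c=eyes.read_camera('scene')
cv2.imwrite('pics/s4.png',cv2.resize(c['frame'][150:330,200:440,::-1],(720,540)))
```

```text
[4.82837803e-01 4.70708833e-04 1.82179151e-01] [-179.99342953   -0.72934177   -9.91852953] [0.76517428 0.37819731 0.71562898]
```

View pics/s4.png

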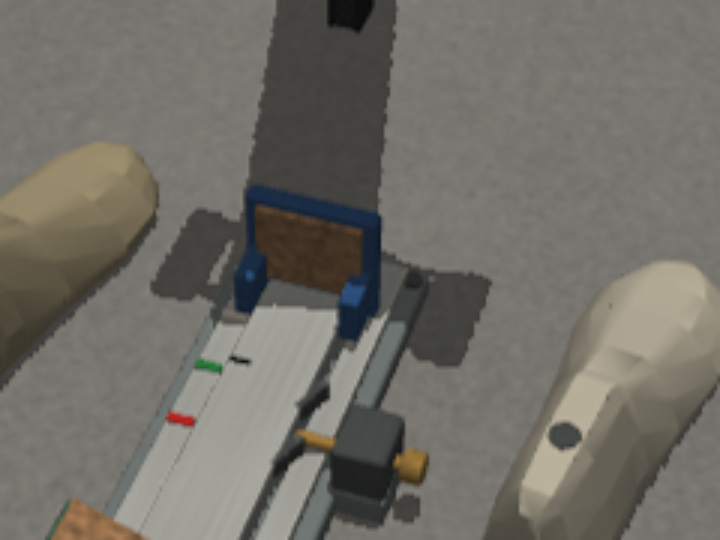

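The slide has sprung back and latched. The black line at (239,359) sits beside the green mark (208,366), the tooth rests on the pin, and the lasts have not moved. I'll let the arm settle and hand in.

servo_tool([
  [[0,0,-0.1,0,0,0,0],[0,0,-0.1,0,0,0,0],[0,0,-0.1,0,0,0,0],[0,0,-0.1,0,0,0,0],[0,0,-0.1,0,0,0,0],[0,0,-0.1,0,0,0,0]],
])

```text
time_s: 5.97
tool_pos: [0.4779, 0.0003, 0.2042]
tool_rot: [180.0, 0.1, -9.9]
force: [0.1, 0.1, 0.1]
grip_width: 0.0006
grasp_force: 0.0
```

```bash
python3 -c "
from cell import env
print(env.sign_off())"
```

```text
the job is handed in; nothing more can be done
None
```

The job is handed in (no verdict was returned): I pushed the heel stop to about 56 mm and let go, and in the last picture it sits latched at the green mark, with the lasts unmoved and the hand clear.

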